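# Lock a saw's cutting-length stop into its hidden index notch

### The arm

A 6-joint arm with a two-finger parallel gripper is mounted at the origin on the work surface. World frame = base frame: x ahead of the robot, y to its left, z up, the work surface at z = 0. Lengths are in m, angles in rad, forces in N, time in s.
With the tool pointing down it reaches from about 0.3 to 0.85 m from the base axis. Payload 4.2 kg.
Tool frame: the origin (TCP) lies midway between the tips of the shut fingers; the grasp point (between the pads) lies 19 mm behind it (r.tcp_to_grasp is the distance from the TCP to the grasp point, in m); x points along the fingers, y is the direction in which the jaws open and shut, and the axes are right-handed (so a half turn about x gives the same grasp; the last joint's range is limited). The gripper opens to 91 mm and grips with 3 to 60 N. Pads are 32 mm wide; open, the fingers measure 118 mm over their backs; the gripper's body (76 mm by 178 mm) begins 60 mm behind the grasp point.
Start: joints at [1.14, 0.32, 1.565, -0, 1.257, -0.02], TCP at [0.23, 0.527, 0.214] pointing down, gripper open.
Joint ranges: [-3.11, 3.11], [-0.84, 2.01], [0.21, 2.61], [-1.34, 4.49], [0.05, 2.63], [-2.56, 2.56]. Speed limits (rad/s): [2.57, 2.57, 3.14, 3.14, 3.14, 3.14].

### API

Orientations are given as a unit quaternion [w, x, y, z].
In Python, from station import monitor, cams, order, r gives the robot as it stands.
- The arm moves only by the tool move_arm, never from a script. Its argument "motion" is a list of rows, each a list of 3 entries, a list of its own where there are three numbers: the turn, a rotation vector about the tool's x, y, z in degrees, then the shift along the tool's x, y, z in cm, then the opening, from 0 (shut) to 1 (fully open). In form: [[[wx, wy, wz], [dx, dy, dz], grip], ...]. A call has 1 to 5 rows; each row is the pose to reach, as a shift and turn from the pose measured when the call began, along the tool's axes at that moment; what a row does not reach only later rows make up. A row lasts 1/8 s, in which the tool goes at most 62.5 mm and 10.7 degrees, less where a joint would pass 70% of its speed; a pose out of reach is approached as far as the arm can. A call with a gripper value outside its range is refused whole. The fingers move at their own pace and stop on an object; "newtons" is the grip in N (left out, the last holds). Time passes only in rows, so rows that repeat a pose let the fingers close. It gives the time, the measured TCP pose, the force and the opening at its end, in the units of the state.
- monitor.state(): the state, without advancing time (a new reading comes with each control period).
- cams.capture(name): name is "scene" or "side" or "wrist"; returns (picture, depth): 384x512x3 uint8, red, green, blue; 384x512 float32, m along the optical axis (not along the pixel's ray), 0 where there is no reading.
- cams.camera_params(name): a dict with "fx", "fy", "cx", "cy" (pixels), "R" (3x3) and "t" (3): a world point X has camera coordinates R X + t; the wrist camera has in their place "mount" (4x4, takes a point from camera to tool coordinates, whose origin is the TCP and whose axes are the tool frame's). Camera axes: x right, y down, z forward; pixel columns grow to the right and rows downward; lengths in m; the calibration is good to about 2 mm. A picture is of the moment at which its call begins: read the wrist's pose just before it. camera_params takes no time and is no camera call.
- order.job_done(): hands the job in, once; it reports no verdict.
The state is a dict: "time": time; "q": joint angles; "qvel": joint speeds; "effort": joint torques, N m; "position": TCP position; "tcp_rot": TCP orientation; "force": force on the tool from outside, world axes, zero at the start; "ft_torque": the same for the moment, N m; "gripper_width": finger opening in m.
Only numpy, scipy, OpenCV 4.12 (cv2) and the standard library are available. Lean on these libraries where they do the work, as an engineer would, in place of code of your own. Each camera call takes 0.05 s, during which the arm holds its last target.

### The job

Set the cutting-length stop of the mitre box: push its carriage along the rail towards the mitre box while pressing the big spring plunger down, until the plunger drops into the hidden notch in the rail. There, press the plunger fully home, slide the keeper all the way across so that it traps the plunger, and let go. Leave the other things on the bench where they are.

Things in the scene. Friction and masses are not known exactly. Their poses are not given: they have to be found in the camera images.
- stop_base: fixed plywood board 170 (its x) x 500 (its y) x 15 mm; along y an aluminium rail 56 mm wide, top 40 mm above the bench, and at the +y end a wooden mitre box (y 160 to 275 mm, top 70 mm up). Origin on the bench under the rail's middle line, 30 mm in -y of the board's centre. Its x, y and z (up) are the axes meant below
- carriage (a joint): stop carriage along the rail, m: 0 farthest from the mitre box, grows towards +y to 0.16. Starts below 0.02, stays where left (friction about 3 N, more with the plunger pressed on the bar). One notch is hidden in the rail at an unknown reading between 0.04 and 0.12: 17 mm wide in y, for the plunger's 10 mm tip, so the tip can enter over about 7 mm of travel
- carriage_mid (a point): middle of the carriage, 112 mm above the bench, level with the tops of its two aluminium cheeks: upright plates 116 mm long in x, 8 mm thick, with their inner faces 28 mm to either side in y. The plunger fills the channel between them. To move the carriage, push a cheek's inner face in y
- plunger_top (a point): middle of the plunger's flat top face. The plunger is a steel block 100 (x) x 52 (y) x 26 mm in the channel between the cheeks; its top is 100 mm above the bench when up, 80 mm when fully pressed. Press it down with closed fingers, inside the keeper's window
- plunger (a joint): how far the plunger is pressed down, m: 0 up, 0.020 bottom stop. Spring: about 5 N at 0, 7 N at 0.006, 12 N at 0.020; springs up when let go. Away from the notch its tip meets a rigid bar inside the rail at 0.006; over the notch it can be pressed on to 0.020, and deeper than 0.006 the notch then holds the carriage to its 7 mm of play
- keeper_tab (a point): middle of the +x face of the keeper's cross tab. The keeper is a dark steel frame of two side bars on top of the cheeks (top 120 mm above the bench), joined at the -x end by this tab (between the cheeks, 104 to 120 mm up, 8 mm thick) and at the +x end by the blade. The open window from tab to blade is 74 mm in x; open, it spans -22 to +52 mm in x from plunger_top
- keeper_blade (a point): middle of the blade's underside: a block 18 mm long in x, 52 mm in y, underside 85 mm above the bench. It moves with the tab: fingers that hold the plunger down in the window can drag along its top towards -x, push the tab and so bring the blade over the plunger's +x end
- keeper (a joint): how far the keeper is closed, m: 0 open, 0.024 fully across (moves towards -x). Friction about 2 N, stays where left. Its blade is stopped by the plunger's +x end face at 0.002 unless the plunger is pressed 0.015 or deeper; once across, it holds the plunger at 0.015
- offcut: bystander: pale wood offcut 85 by 40 by 20 mm in the mitre box
- sanding_block: bystander: cork block 34 by 70 by 24 mm on the board beside the rail, on the board's -x edge
- screwdriver: bystander: screwdriver lying on the bench
- mallet: bystander: hammer lying on the bench
- glue: bystander: white bottle 160 mm tall
- screw_pot: bystander: open steel pot 80 mm wide, 60 mm tall
- try_square: bystander: wood and steel try square, 110 by 160 mm, lying flat

How it is judged:
By the outcome, as a careful person would: the job done as asked, in the order asked, and still so for the second after the job is handed in, with the robot touching nothing.
It also fails if it takes over 61 s, if anything falls off the work surface, if the arm or the gripper's body presses on something with over 40 N, if the wrist force passes 120 N, or if a joint passes its speed limit or range.

## Working session

There is one attempt and no reset: what is moved stays moved. The work goes in short steps, Python scripts to look and compute and a tool call to move; the robot and the scene stay as the last step left them, time stands still between calls to the robot, and variables do not carry over. Pictures are saved under pics/ and viewed, and the job is handed in when it is done.

Besides the shell and the picture viewer there is one more tool, called after ">>>" as name(argument=value, ...), one argument or row to a line, values as JSON. move_arm: Moves the arm, as the interface text tells. Its arguments: {"type":"object","properties":{"motion":{"type":"array"},"newtons":{"type":"number"}},"required":["motion"]}

```bash
mkdir -p pics; ls; python3 - <<'E'
from station import monitor, cams, order, r
import cv2,numpy as np
print(monitor.state())
for n in ("scene","side"):
    p,d=cams.capture(n); cv2.imwrite(f"pics/{n}0.png",p[:,:,::-1]); np.save(f"pics/{n}0.npy",d)
    print(cams.camera_params(n))
print(cams.camera_params("wrist"))
E
```

```text
pics
{'time': 0.0, 'q': array([ 1.13997324e+00,  3.20296795e-01,  1.56567393e+00,  1.00020937e-05,
        1.25744025e+00, -1.99907280e-02]), 'qvel': array([-0.00089466,  0.0014401 ,  0.00117838,  0.00046475,  0.00193727,
        0.00154776]), 'effort': array([-1.70273648e-03, -4.12464023e+01, -2.31973457e+01,  7.25425500e-02,
        4.59456746e-02, -1.43071270e-04]), 'position': array([0.22941352, 0.52668469, 0.21311948]), 'tcp_rot': array([ 0.69209322,  0.14360698,  0.69238715, -0.1448587 ]), 'force': array([0.16406343, 0.53924789, 0.6933101 ]), 'ft_torque': array([0.02655436, 0.04851991, 0.0640511 ]), 'gripper_width': 0.09167495023192505}
{'fx': 395.27158727751134, 'fy': 395.27158727751134, 'cx': 262.37459740397253, 'cy': 198.8996118604996, 'R': array([[ 0.69967714,  0.71436893,  0.01135463],
       [ 0.41516701, -0.39359192, -0.82019617],
       [-0.58145357,  0.57858658, -0.57196968]]), 't': array([-0.36476564, -0.14866111,  1.5613631 ])}
{'fx': 412.1602812480669, 'fy': 412.1602812480669, 'cx': 259.4413532928796, 'cy': 185.57935507921644, 'R': array([[ 0.84191036, -0.53935387,  0.0168629 ],
       [-0.38695102, -0.62520627, -0.67778022],
       [ 0.37610618,  0.56410507, -0.73507116]]), 't': array([-0.47073914,  0.27433242,  0.99669173])}
{'fx': 285.4098210415618, 'fy': 285.4098210415618, 'cx': 256.69597226756815, 'cy': 191.24710897433982, 'mount': array([[ 1.47533287e-03, -2.56170497e-01,  9.66630488e-01,
        -1.69784612e-01],
       [ 9.99998853e-01,  7.07742371e-04, -1.33870024e-03,
         3.57501973e-04],
       [-3.41189848e-04,  9.66631355e-01,  2.56171247e-01,
        -7.13425807e-02],
       [ 0.00000000e+00,  0.00000000e+00,  0.00000000e+00,
         1.00000000e+00]])}
```

View pics/scene0.png

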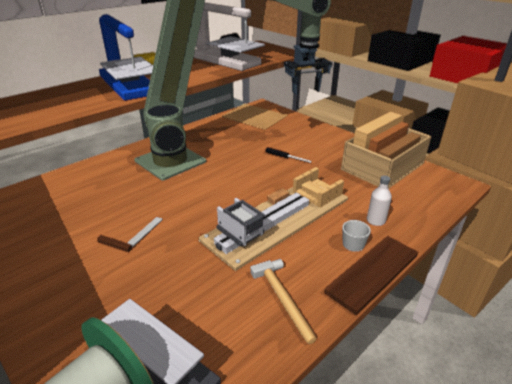

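View pics/side0.png

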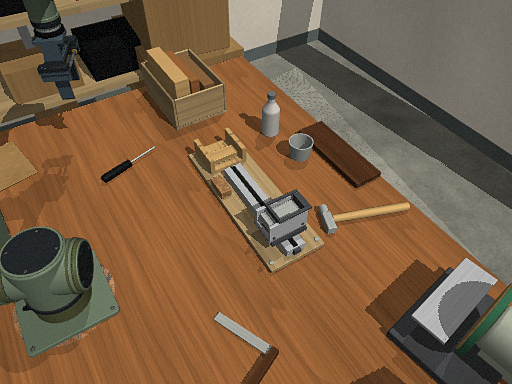

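```bash
python3 - <<'E'
import cv2
p=cv2.imread("pics/side0.png"); c=p[120:280,180:340]; cv2.imwrite("pics/side_c.png",cv2.resize(c,None,fx=3.75,fy=3.75,interpolation=cv2.INTER_CUBIC))
p=cv2.imread("pics/scene0.png"); c=p[160:280,190:350]; cv2.imwrite("pics/scene_c.png",cv2.resize(c,None,fx=5,fy=5,interpolation=cv2.INTER_CUBIC))
E
```

```text
(no output)
```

View pics/side_c.png

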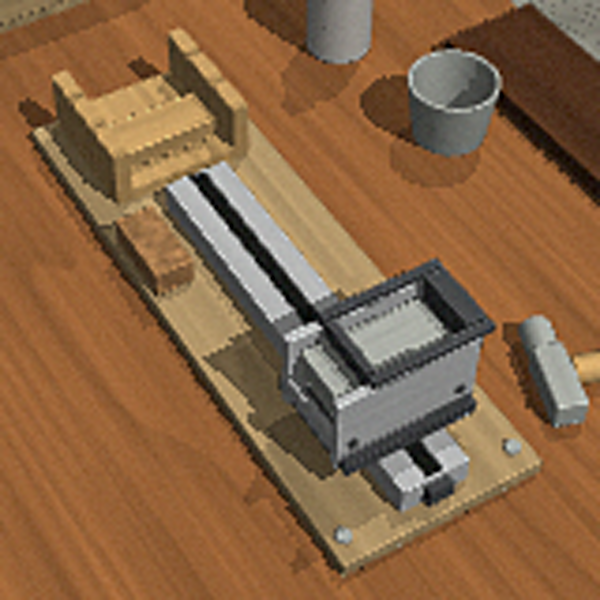

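View pics/scene_c.png

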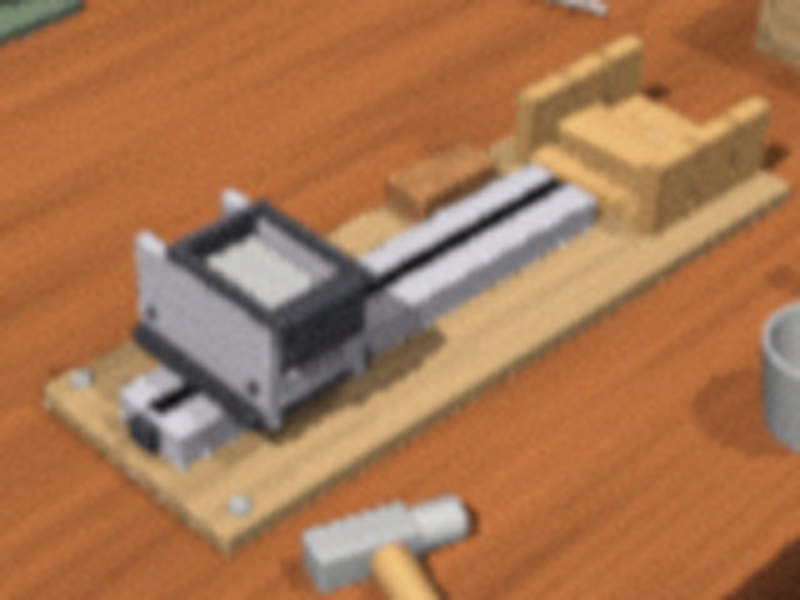

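```bash
cat > h.py <<'E'
import numpy as np,cv2
from station import monitor, cams, order, r
from scipy.spatial.transform import Rotation as Ro
def ray(n,u,v,z):
    c=cams.camera_params(n);R,t=c['R'],c['t'];o=-R.T@t
    d=R.T@np.array([(u-c['cx'])/c['fx'],(v-c['cy'])/c['fy'],1]);return o+d*(z-o[2])/d[2]
def pose(s=None):
    s=s or monitor.state();q=s['tcp_rot'];return s,Ro.from_quat([q[1],q[2],q[3],q[0]]).as_matrix(),s['position']
def cloud(n,d,Rt=None,p=None):
    c=cams.camera_params(n);v,u=np.mgrid[:384,:512]
    P=np.stack([(u-c['cx'])/c['fx']*d,(v-c['cy'])/c['fy']*d,d],-1).reshape(-1,3)
    ok=d.reshape(-1)>0
    if n=='wrist':
        M=c['mount'];T=P@M[:3,:3].T+M[:3,3];W=T@Rt.T+p
    else: W=(P-c['t'])@c['R']
    return W,ok
E
python3 - <<'E'
from h import *
for a in [(189.3,154),(271.5,270),(324,242)]: print('side',ray('side',*a,.015))
for a in [(199,238),(236,268.5),(348,197)]: print('scene',ray('scene',*a,.015))
im=[]
for n in('side','scene'):
    W,ok=cloud(n,np.load(f'pics/{n}0.npy')); im.append(W[ok])
W=np.concatenate(im)
m=(W[:,0]>.3)&(W[:,0]<.9)&(abs(W[:,1])<.4)&(W[:,2]>.01)&(W[:,2]<.2); W=W[m]
b=W[(W[:,2]<.02)]; 
H=np.zeros((500,600),np.uint8)
i=((W[:,0]-.3)*800).astype(int);j=((.375-W[:,1])*800).astype(int)
ok=(i>=0)&(i<500)&(j>=0)&(j<600)
o=np.argsort(W[:,2])
for k in o:
    if ok[k]: H[499-i[k],j[k]]=min(255,W[k,2]*2000)
cv2.imwrite('pics/H.png',cv2.applyColorMap(H,cv2.COLORMAP_JET))
E
```

```text
side [0.4763708  0.29052623 0.015     ]
side [ 0.46312002 -0.20601401  0.015     ]
side [ 0.63020665 -0.20937066  0.015     ]
scene [ 0.46727268 -0.20782592  0.015     ]
scene [ 0.63639394 -0.21195154  0.015     ]
scene [0.64424218 0.28700862 0.015     ]
```

View pics/H.png

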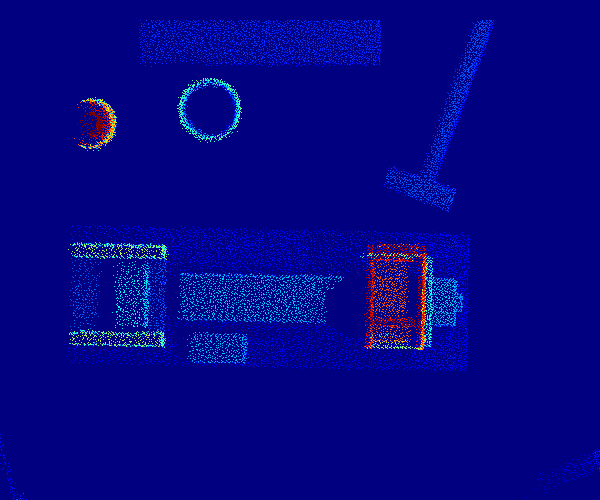

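```bash
python3 - <<'E'
from h import *
np.set_printoptions(precision=4,suppress=True)
s,R,p=pose();print(R)
a=np.radians(-1.25)
by=np.array([-np.sin(a),np.cos(a),0]);bx=np.array([by[1],-by[0],0]);bz=np.array([0,0,1.])
o=np.array([.5547,.040,0])-.03*by
im=[]
for n in('side','scene'):
    W,ok=cloud(n,np.load(f'pics/{n}0.npy')); im.append(W[ok])
W=np.concatenate(im)-o
L=np.stack([W@bx,W@by,W[:,2]],-1)
np.set_printoptions(linewidth=150)
m=(abs(L[:,0])<.12)&(L[:,1]>-.28)&(L[:,1]<.3)
L=L[m]
def rng(k,lab): print(lab,k.sum(),np.percentile(L[k],[2,50,98],axis=0).tolist())
rng((L[:,2]>.117)&(L[:,2]<.124),'keeper top')
rng((L[:,2]>.107)&(L[:,2]<.114)&(L[:,1]<0),'cheek top?')
rng((L[:,2]>.097)&(L[:,2]<.103)&(L[:,1]<0),'plunger')
rng((L[:,2]>.037)&(L[:,2]<.043)&(L[:,1]<.1)&(L[:,1]>-.05)&(abs(L[:,0])<.05),'rail')
rng((L[:,2]>.012)&(L[:,2]<.018),'board')
rng((L[:,2]>.067)&(L[:,2]<.073)&(L[:,1]>.1),'box')
for sgn,nm in((bx,'jaw +bx'),(-bx,'jaw -bx'),(by,'by'),(-by,'-by')):
    x=-bz;y=sgn;T=np.stack([x,y,np.cross(x,y)],1)
    print(nm,np.degrees(Ro.from_matrix(R.T@T).as_rotvec()))
t=o-.133*by+np.array([0,0,.25]);print(t,R.T@(t-p)*100, R.T@bx,R.T@by)
E
```

```text
[[-0.0006  0.3993  0.9168]
 [-0.0014  0.9168 -0.3993]
 [-1.     -0.0016 -0.    ]]
keeper top 705 [[-0.03339511601864013, -0.16558306369520856, 0.11720228609020789], [0.029483559788861708, -0.13256508193130428, 0.12054864698603925], [0.06674815178564396, -0.09353677581666467, 0.12374319015535863]]
cheek top? 359 [[-0.05971141050707063, -0.16613329993528847, 0.10715888640496694], [-0.013874181738624945, -0.13676733589495277, 0.11049930386620369], [0.06743538552046677, -0.09489545622519929, 0.11377580567803755]]
plunger 719 [[-0.054082636241533394, -0.16572963043733988, 0.09731179888011067], [0.0013751618785441766, -0.12569933458160312, 0.1002413088375664], [0.0663301462071739, -0.09936303532031313, 0.10281657410323976]]
rail 1015 [[-0.03156650248632031, -0.04068362185211769, 0.037328468983882555], [-0.0015505843267296447, 0.026742484757036365, 0.040521215529907686], [0.025665429249519672, 0.09665061799019277, 0.04282794732517387]]
board 4541 [[-0.08690577760546839, -0.21840227934316042, 0.012306688585409894], [0.02498636442026044, -0.03862230334069139, 0.015541825449584774], [0.08224628034561048, 0.24277669310886207, 0.017860716706051334]]
box 407 [[-0.06509880901489215, 0.15979695765798185, 0.06725023449909219], [0.043672305827519124, 0.21492914424761533, 0.07006835290333269], [0.06012576391629374, 0.2726028089755775, 0.0728084778844403]]
jaw +bx [67.7131  0.0528  0.0792]
jaw -bx [-112.2868   -0.0881    0.0588]
by [-22.2868  -0.0177   0.0886]
-by [157.7131   0.1235   0.0247]
[ 0.5511 -0.123   0.25  ] [ -3.6058 -46.7254  55.4408] [-0.0006  0.3792  0.9253] [-0.0014  0.9253 -0.3792]
```

>>> move_arm(
  motion=[
    [[6,0,0],[-0.3,-3.4,4.0],0],
    [[12,0,0],[-0.6,-6.8,8.0],0],
    [[18,0,0],[-0.9,-10.2,12.0],0],
    [[24,0,0],[-1.2,-13.6,16.0],0],
    [[30,0,0],[-1.5,-17,20],0],
  ],
  newtons=40,
)

```text
time: 0.72
position: [0.3453, 0.2894, 0.2283]
tcp_rot: [0.631, 0.319, 0.631, -0.32]
force: [0.3, -0.2, -0.5]
gripper_width: 0.0437
```

```bash
cat >> h.py <<'E'
np.set_printoptions(precision=4,suppress=True,linewidth=150)
a=np.radians(-1.25)
by=np.array([-np.sin(a),np.cos(a),0]);bx=np.array([by[1],-by[0],0]);bz=np.array([0,0,1.])
o=np.array([.5547,.040,0])-.03*by-.0025*bx
TR=np.stack([-bz,bx,np.cross(-bz,bx)],1)
def go(lx,ly,z):
    s,R,p=pose();t=o+lx*bx+ly*by;t[2]=z
    print('t',s['time'],'turn',np.degrees(Ro.from_matrix(R.T@TR).as_rotvec()),'shift cm',R.T@(t-p)*100,'local',(p-o)@bx,(p-o)@by,p[2],'F',s['force'],'q',s['q'],'w',s['gripper_width'])
E
python3 -c "
from h import *
go(0,-.13,.25)"
```

```text
t 0.725 turn [37.5404  0.0852  0.0743] shift cm [-2.1106 -7.8287 45.0337] local -0.21233961292687925 0.2747468751302023 0.22832470831285376 F [ 0.2567 -0.1686 -0.4566] q [ 0.6727  0.1132  1.8015 -0.001   1.2286  0.0397] w 0.043699335528679224
```

>>> move_arm(
  motion=[
    [[5,0,0],[-0.3,-1.0,5.0],0],
    [[10,0,0],[-0.6,-1.9,10.0],0],
    [[15,0,0],[-0.9,-2.8,15.0],0],
    [[20,0,0],[-1.2,-3.7,20.0],0],
    [[25,0,0],[-1.5,-4.6,25],0],
  ],
)

```text
time: 1.35
position: [0.4565, 0.0591, 0.2435]
tcp_rot: [0.546, 0.449, 0.546, -0.45]
force: [0.1, 0.5, -0.1]
gripper_width: 0.0002
```

```bash
python3 -c "
from h import *
go(0,-.13,.25)"
```

```text
t 1.35 turn [12.3667  0.0891  0.068 ] shift cm [-0.6269  5.6006 19.3397] local -0.09613265543266676 0.04690382699388037 0.24353226858286095 F [ 0.0669  0.4567 -0.0757] q [ 0.1048  0.1188  1.7556 -0.0016  1.2684 -0.0888] w 0.0002116013614272901
```

>>> move_arm(
  motion=[
    [[3,0,0],[-0.2,1.4,4.9],0],
    [[6,0,0],[-0.4,2.8,9.8],0],
    [[9,0,0],[-0.6,4.2,14.6],0],
    [[12.3,0,0],[-0.6,5.6,19.3],0],
    [[12.3,0,0],[-0.6,5.6,19.3],0],
  ],
)

```text
time: 1.98
position: [0.5494, -0.1221, 0.2485]
tcp_rot: [-0.494, -0.505, -0.494, 0.507]
force: [-1.0, 0.9, 0.2]
gripper_width: 0.0004
```

```bash
python3 - <<'E'
from h import *
go(0,-.13,.25)
s,R,p0=pose()
p,d=cams.capture('wrist');cv2.imwrite('pics/w1.png',p[:,:,::-1])
W,ok=cloud('wrist',d,R,p0)
np.savez('pics/w1.npz',W=W,ok=ok)
L=W-o;L=np.stack([L@bx,L@by,L[:,2]],-1);L=L[ok]
L=L[(abs(L[:,0])<.12)&(L[:,1]<.05)&(L[:,1]>-.3)]
def rng(k,lab): print(lab,k.sum(),np.percentile(L[k],[2,50,98],axis=0).tolist())
rng((L[:,2]>.117)&(L[:,2]<.123)&(L[:,1]<0),'keeper top')
rng((L[:,2]>.109)&(L[:,2]<.115)&(L[:,1]<0),'cheek')
rng((L[:,2]>.097)&(L[:,2]<.103)&(L[:,1]<0),'plunger')
rng((L[:,2]>.037)&(L[:,2]<.043)&(abs(L[:,0])<.05),'rail')
p=cv2.resize(p,(768,576));cv2.imwrite('pics/w1b.png',p[:,:,::-1])
E
```

```text
t 1.975 turn [-0.1462  0.1111  0.1274] shift cm [-0.1453 -0.0771 -0.2166] local 0.0007622772609241133 -0.1321703468697959 0.24854913099603054 F [-0.9734  0.9349  0.1631] q [-0.2377  0.2818  1.5314 -0.0024  1.3302 -0.2127] w 0.0003818117099468624
keeper top 2357 [[-0.02986684093061329, -0.16468524995017025, 0.11757821924806161], [0.041317822466999304, -0.12212503175495946, 0.11909739366992358], [0.06807059476039136, -0.09445440560934212, 0.12047937059054926]]
cheek 639 [[-0.05690034916912888, -0.1654024918834598, 0.10941886540489973], [-0.03406537694901043, -0.11983900013557561, 0.11117965593005441], [0.06207726965686575, -0.09409175888446368, 0.11476274991689492]]
plunger 3615 [[-0.04842263895858739, -0.15809015401433293, 0.09770759694912434], [0.004878836282638054, -0.1296355473968059, 0.09925584932756618], [0.04888549722239415, -0.09423178229588915, 0.10163241313060198]]
rail 5248 [[-0.026840744991979595, -0.08416150208637145, 0.037515194145311764], [0.00026004642635145923, -0.013530815907687496, 0.039189534701902756], [0.02690326739607454, 0.04764722920286229, 0.04102657659664285]]
```

View pics/w1b.png

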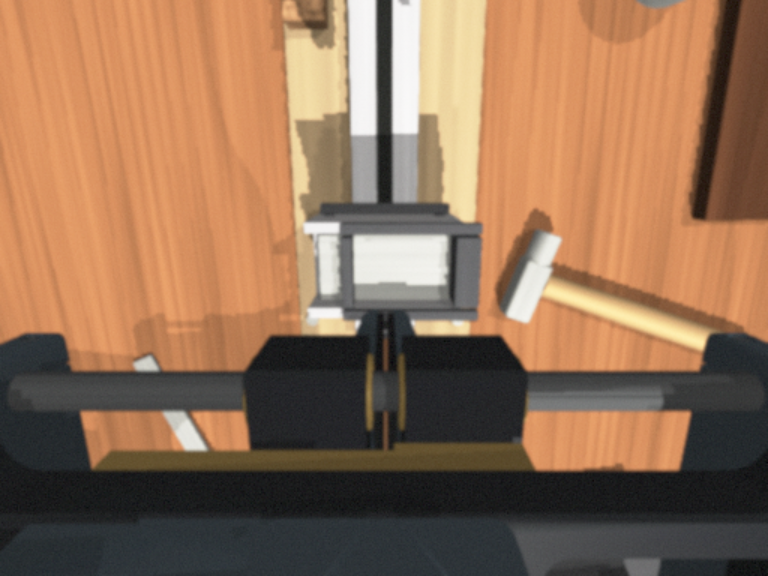

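>>> move_arm(
  motion=[
    [[0,0.1,0.1],[3.5,0.4,-0.22],0],
    [[0,0.1,0.1],[7,0.9,-0.22],0],
    [[0,0.1,0.1],[10.5,0.9,-0.22],0],
    [[0,0.1,0.1],[13.4,0.9,-0.22],0],
    [[0,0.1,0.1],[13.4,0.9,-0.22],0],
  ],
)

```text
time: 2.65
position: [0.5548, -0.1168, 0.1127]
tcp_rot: [-0.492, -0.504, -0.497, 0.506]
force: [-0.3, 0.4, 0.5]
gripper_width: 0.0003
```

```bash
python3 - <<'E'
from h import *
go(.01,-.13,.11)
s,R,p0=pose()
p,d=cams.capture('wrist')
c=p[100:260,140:400];cv2.imwrite('pics/w2.png',cv2.resize(c,None,fx=3,fy=3)[:,:,::-1])
p,d=cams.capture('side')
c=p[160:290,220:350];cv2.imwrite('pics/s2.png',cv2.resize(c,None,fx=4,fy=4)[:,:,::-1])
E
```

```text
t 2.65 turn [ 0.0435 -0.1403  0.4057] shift cm [0.2712 0.3993 0.3244] local 0.006024063683591706 -0.12676613265613235 0.11274838747728458 F [-0.2861  0.4024  0.4623] q [-0.2283  0.3927  1.7258  0.0011  1.0305 -0.2079] w 0.00033094422336928374
```

View pics/w2.png

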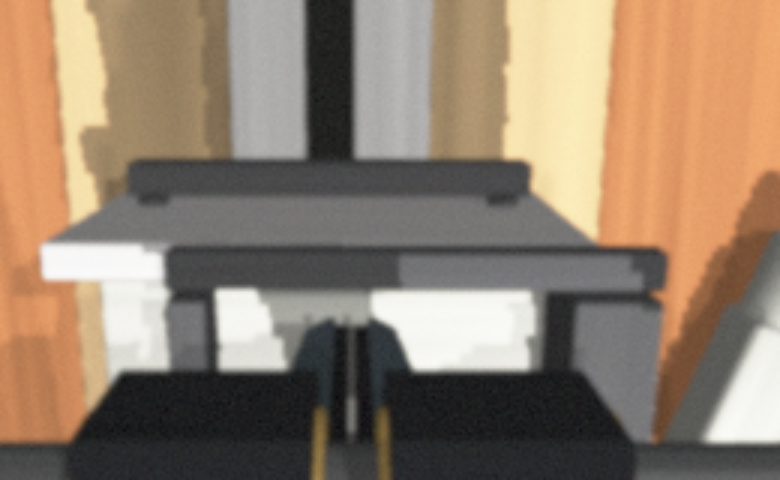

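View pics/s2.png

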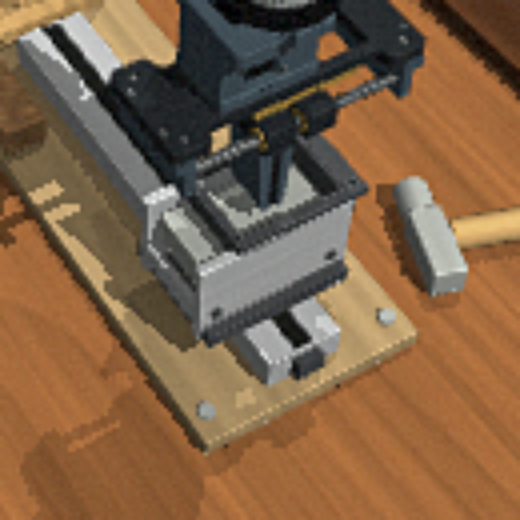

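>>> move_arm(
  motion=[
    [[0,-0.1,0.4],[0.5,0,-0.1],0],
    [[0,-0.1,0.4],[1.0,0,-0.3],0],
    [[0,-0.1,0.4],[1.4,0,-0.3],0],
    [[0,-0.1,0.4],[1.6,0,-0.3],0],
    [[0,-0.1,0.4],[1.6,0,-0.3],0],
  ],
)

```text
time: 3.38
position: [0.5573, -0.1147, 0.1]
tcp_rot: [0.496, 0.507, 0.493, -0.504]
force: [-2.6, 1.2, 4.1]
gripper_width: 0.0004
```

```bash
python3 -c "
from h import *
go(.01,-.13,.094)"
```

```text
t 3.375 turn [ 0.0042  0.0307 -0.3592] shift cm [0.5974 0.1519 0.5428] local 0.008443572824273875 -0.1245685418319013 0.0999614792983349 F [-2.5911  1.2205  4.1392] q [-0.2236  0.4019  1.748   0.0009  0.9854 -0.2023] w 0.00042862240558375574
```

>>> move_arm(
  motion=[
    [[0,0,-0.3],[0.5,0,0],0],
    [[0,0,-0.3],[0.9,0,0],0],
    [[0,0,-0.3],[1.2,0,0],0],
    [[0,0,-0.3],[1.2,0,0],0],
  ],
)

```text
time: 3.88
position: [0.5574, -0.1147, 0.094]
tcp_rot: [0.496, 0.506, 0.493, -0.505]
force: [-12.3, 3.3, 36.6]
gripper_width: 0.0007
```

```bash
python3 -c "
from h import *
go(.01,-.13,.094)"
```

```text
t 3.875 turn [-0.0028  0.0583 -0.2079] shift cm [0.0002 0.1402 0.5376] local 0.008598539271994768 -0.12462362632756353 0.09399115607038266 F [-12.3009   3.3486  36.5988] q [-0.223   0.4096  1.7529 -0.0003  0.9754 -0.201 ] w 0.0007425530493870455
```

>>> move_arm(
  motion=[
    [[0,0,-0.2],[0.2,0,-0.2],0],
    [[0,0,-0.2],[0.2,0,-0.4],0],
    [[0,0,-0.2],[0.2,0,-0.6],0],
    [[0,0,-0.2],[0.2,0,-0.8],0],
    [[0,0,-0.2],[0.2,0,-1.0],0],
  ],
)

```text
time: 4.5
position: [0.5579, -0.1073, 0.0942]
tcp_rot: [-0.497, -0.504, -0.493, 0.506]
force: [-5.5, -6.5, 12.8]
gripper_width: 0.0002
```

```bash
python3 -c "
from h import *
go(.01,-.13,.094)"
```

```text
t 4.5 turn [ 0.0729  0.343  -0.1073] shift cm [0.0301 0.1051 1.2775] local 0.008932659359996377 -0.11722511493937919 0.0942229098897309 F [-5.4879 -6.5117 12.8013] q [-0.207   0.4084  1.7542 -0.0067  0.9761 -0.1827] w 0.00016352251744929629
```

>>> move_arm(
  motion=[
    [[0,0.2,-0.1],[0.2,0,-0.3],0],
    [[0,0.2,-0.1],[0.2,0,-0.5],0],
    [[0,0.2,-0.1],[0.2,0,-0.7],0],
    [[0,0.2,-0.1],[0.2,0,-0.9],0],
    [[0,0.2,-0.1],[0.2,0,-1.1],0],
  ],
)

```text
time: 5.12
position: [0.5581, -0.0988, 0.0942]
tcp_rot: [-0.497, -0.503, -0.493, 0.506]
force: [-5.1, -7.9, 12.1]
gripper_width: 0.0008
```

```bash
python3 -c "
from h import *
go(.01,-.13,.094)"
```

```text
t 5.125 turn [ 0.1459  0.4122 -0.0652] shift cm [0.0392 0.1025 2.1279] local 0.008920095856129661 -0.1087215894333494 0.09423793041434154 F [-5.1027 -7.8739 12.0761] q [-0.1915  0.4068  1.7569 -0.0083  0.9756 -0.1675] w 0.0007504546170918813
```

>>> move_arm(
  motion=[
    [[0,0.3,0],[0.2,0,-0.4],0],
    [[0,0.3,0],[0.2,0,-0.6],0],
    [[0,0.3,0],[0.2,0,-0.8],0],
    [[0,0.3,0],[0.2,0,-1.0],0],
    [[0,0.3,0],[0.2,0,-1.2],0],
  ],
)

```text
time: 5.75
position: [0.5584, -0.0894, 0.0942]
tcp_rot: [-0.498, -0.503, -0.493, 0.506]
force: [-4.0, -6.1, 13.0]
gripper_width: 0.0001
```

```bash
python3 -c "
from h import *
go(.01,-.13,.094)
p,d=cams.capture('side')
c=p[130:290,190:350];cv2.imwrite('pics/s3.png',cv2.resize(c,None,fx=3.5,fy=3.5)[:,:,::-1])
"
```

```text
t 5.75 turn [ 0.2169  0.3798 -0.1301] shift cm [0.0443 0.0903 3.0762] local 0.00897940575913254 -0.09923945048758928 0.09423692454756641 F [-4.0011 -6.0855 13.0188] q [-0.1753  0.4046  1.7607 -0.0075  0.973  -0.1531] w 0.00011206418803981938
```

View pics/s3.png

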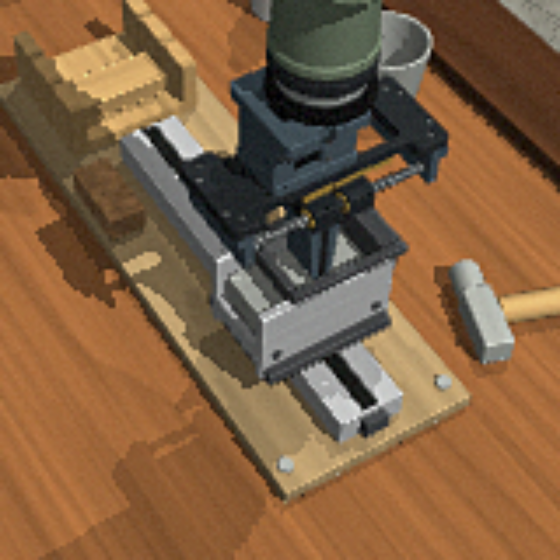

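>>> move_arm(
  motion=[
    [[0,0.3,0],[0.22,0,-0.4],0],
    [[0,0.3,0],[0.22,0,-0.55],0],
    [[0,0.3,0],[0.22,0,-0.7],0],
    [[0,0.3,0],[0.22,0,-0.85],0],
    [[0,0.3,0],[0.22,0,-1.0],0],
  ],
)

```text
time: 6.42
position: [0.5586, -0.0818, 0.0942]
tcp_rot: [-0.498, -0.503, -0.493, 0.505]
force: [-6.0, -7.6, 13.9]
gripper_width: 0.0004
```

```bash
python3 -c "
from h import *
go(.01,-.13,.094)"
```

```text
t 6.425 turn [ 0.2965  0.3465 -0.1992] shift cm [0.0458 0.0767 3.8339] local 0.009033101052688815 -0.0916629561277436 0.09422262943091152 F [-5.9659 -7.6361 13.9202] q [-0.1625  0.4028  1.7638 -0.0067  0.9707 -0.1421] w 0.00043584879814138184
```

>>> move_arm(
  motion=[
    [[0,0.3,0],[0.22,0,-0.4],0],
    [[0,0.3,0],[0.22,0,-0.55],0],
    [[0,0.3,0],[0.22,0,-0.7],0],
    [[0,0.3,0],[0.22,0,-0.85],0],
    [[0,0.3,0],[0.22,0,-1.0],0],
  ],
)

```text
time: 7.05
position: [0.5588, -0.0745, 0.0942]
tcp_rot: [-0.499, -0.503, -0.494, 0.504]
force: [-4.8, -6.9, 13.2]
gripper_width: 0.0002
```

```bash
python3 -c "
from h import *
go(.01,-.13,.094)"
```

```text
t 7.05 turn [ 0.3763  0.3342 -0.2693] shift cm [0.0488 0.0617 4.5627] local 0.009081438632669239 -0.08437570045937023 0.0942184313738119 F [-4.8154 -6.866  13.2003] q [-0.1499  0.4012  1.7665 -0.0063  0.9685 -0.1311] w 0.00024278184569163127
```

>>> move_arm(
  motion=[
    [[0.3,0.3,0],[0.22,0,-0.4],0],
    [[0.3,0.3,0],[0.22,0,-0.6],0],
    [[0.3,0.3,0],[0.22,0,-0.75],0],
    [[0.3,0.3,0],[0.22,0,-0.9],0],
    [[0.3,0.3,0],[0.22,0,-1.1],0],
  ],
)

```text
time: 7.68
position: [0.5589, -0.0661, 0.0942]
tcp_rot: [0.498, 0.505, 0.492, -0.505]
force: [-4.6, -7.0, 13.2]
gripper_width: 0.0006
```

```bash
python3 -c "
from h import *
go(.01,-.13,.094)"
```

```text
t 7.675 turn [ 0.1602  0.3137 -0.331 ] shift cm [0.046  0.0791 5.3984] local 0.009056543668935378 -0.07601633430464375 0.09415987156577221 F [-4.6112 -7.026  13.2003] q [-0.1354  0.3996  1.7694 -0.0058  0.9662 -0.1131] w 0.0006124479289418297
```

>>> move_arm(
  motion=[
    [[0.1,0.3,0],[0.22,0,-0.4],0],
    [[0.1,0.3,0],[0.22,0,-0.6],0],
    [[0.1,0.3,0],[0.22,0,-0.75],0],
    [[0.1,0.3,0],[0.22,0,-0.9],0],
    [[0.1,0.3,0],[0.22,0,-1.1],0],
  ],
)

```text
time: 8.3
position: [0.5592, -0.0562, 0.0929]
tcp_rot: [0.497, 0.506, 0.493, -0.504]
force: [-1.9, -2.7, 6.9]
gripper_width: 0.0004
```

```bash
python3 -c "
from h import *
go(.01,-.13,.094)"
```

```text
t 8.3 turn [ 0.0885  0.1218 -0.3539] shift cm [-0.0995  0.0857  6.3898] local 0.009051208615537848 -0.06610516000795533 0.09286385582161316 F [-1.8649 -2.7496  6.9264] q [-0.1198  0.3997  1.7731 -0.0018  0.9624 -0.0985] w 0.00035714690767671696
```

>>> move_arm(
  motion=[
    [[0,0,0],[0.4,0,0],0],
    [[0,0,0],[0.8,0,0],0],
    [[0,0,0],[1.2,0,0],0],
    [[0,0,0],[1.5,0,0],0],
    [[0,0,0],[1.6,0,0],0],
  ],
)

```text
time: 8.93
position: [0.5593, -0.0561, 0.0801]
tcp_rot: [0.497, 0.506, 0.493, -0.504]
force: [-8.8, 1.4, 26.5]
gripper_width: 0.0
```

```bash
python3 -c "
from h import *
go(.01,-.066,.08)"
```

```text
t 8.925 turn [ 0.0728  0.1054 -0.4105] shift cm [0.0145 0.0843 0.0006] local 0.009155626201757042 -0.06599527898105353 0.08013866064174818 F [-8.7836  1.3712 26.4958] q [-0.1198  0.4134  1.7887 -0.0014  0.9322 -0.0984] w 2.1456689062195316e-05
```

>>> move_arm(
  motion=[
    [[0,0,0],[0.4,-0.2,0.2],0],
    [[0,0,0],[0.4,-0.5,0.3],0],
    [[0,0,0],[0.4,-0.8,0.3],0],
    [[0,0,0],[0.4,-1.1,0.3],0],
    [[0,0,0],[0.4,-1.4,0.3],0],
  ],
)

```text
time: 9.55
position: [0.5533, -0.0596, 0.0803]
tcp_rot: [0.502, 0.511, 0.487, -0.499]
force: [8.0, 0.4, 11.1]
gripper_width: 0.0
```

```bash
python3 -c "
from h import *
go(-.032,-.068,.08)"
```

```text
t 9.55 turn [ 0.0566  0.1903 -1.5154] shift cm [-0.0624 -3.5306 -0.1629] local 0.0033114812449201456 -0.06959441780372497 0.08031527073562705 F [ 7.975   0.3619 11.1142] q [-0.1276  0.3971  1.8167 -0.0006  0.9012 -0.1064] w 2.6493520464856263e-06
```

>>> move_arm(
  motion=[
    [[0,0.2,-1],[0.4,-0.9,0],0],
    [[0,0.2,-1],[0.4,-1.2,0],0],
    [[0,0.2,-1],[0.4,-1.5,0],0],
    [[0,0.2,-1],[0.4,-1.8,0],0],
    [[0,0.2,-1],[0.4,-2.1,0],0],
  ],
)

```text
time: 10.18
position: [0.5414, -0.0603, 0.0803]
tcp_rot: [0.503, 0.512, 0.487, -0.498]
force: [9.0, -0.9, 12.6]
gripper_width: 0.0
```

```bash
python3 -c "
from h import *
go(-.032,-.068,.08)"
```

```text
t 10.175 turn [ 0.0361  0.104  -1.7242] shift cm [-0.0402 -2.34   -0.2553] local -0.008596590472329533 -0.07053854868707447 0.08030650407019163 F [ 8.9789 -0.8559 12.5797] q [-0.1329  0.3796  1.8467  0.002   0.8852 -0.113 ] w 3.9404269516370855e-05
```

>>> move_arm(
  motion=[
    [[0,0.1,-1],[0.4,-1.0,0],0],
    [[0,0.1,-1],[0.4,-1.3,0],0],
    [[0,0.1,-1],[0.4,-1.6,0],0],
    [[0,0.1,-1],[0.4,-1.9,0],0],
    [[0,0.1,-1],[0.4,-2.2,0],0],
  ],
)

```text
time: 10.8
position: [0.5296, -0.0607, 0.0804]
tcp_rot: [0.504, 0.514, 0.485, -0.497]
force: [11.1, 2.0, 12.2]
gripper_width: 0.0007
```

```bash
python3 -c "
from h import *
go(-.032,-.068,.08)"
```

```text
t 10.8 turn [-0.006   0.0917 -2.0655] shift cm [-0.0001 -1.164  -0.3177] local -0.02036829536647608 -0.07117764679605741 0.08042314379500143 F [11.1375  1.9597 12.2157] q [-0.1372  0.3611  1.8776  0.0034  0.8669 -0.1174] w 0.0007360448019192757
```

>>> move_arm(
  motion=[
    [[0,0.1,-1],[0.5,-1.1,-0.1],0],
    [[0,0.1,-1],[0.5,-1.4,-0.2],0],
    [[0,0.1,-1],[0.5,-1.7,-0.2],0],
    [[0,0.1,-1],[0.5,-2.0,-0.2],0],
    [[0,0.1,-1],[0.5,-2.3,-0.2],0],
  ],
)

```text
time: 11.42
position: [0.5187, -0.06, 0.0803]
tcp_rot: [0.507, 0.516, 0.482, -0.495]
force: [12.4, -1.5, 14.9]
gripper_width: 0.0003
```

```bash
python3 -c "
from h import *
go(-.032,-.068,.08)
p,d=cams.capture('side')
c=p[130:290,190:350];cv2.imwrite('pics/s4.png',cv2.resize(c,None,fx=3.5,fy=3.5,interpolation=2)[:,:,::-1])
p,d=cams.capture('scene')
c=p[160:280,190:350];cv2.imwrite('pics/c4.png',cv2.resize(c,None,fx=4,fy=4,interpolation=2)[:,:,::-1])
"
```

```text
t 11.425 turn [-0.018   0.179  -2.6431] shift cm [ 0.0279 -0.0747 -0.2738] local -0.031267601184065644 -0.07073706285827178 0.08032202853018827 F [12.3828 -1.5226 14.9321] q [-0.1386  0.3421  1.91    0.003   0.8434 -0.1184] w 0.00028224760136765284
```

View pics/s4.png

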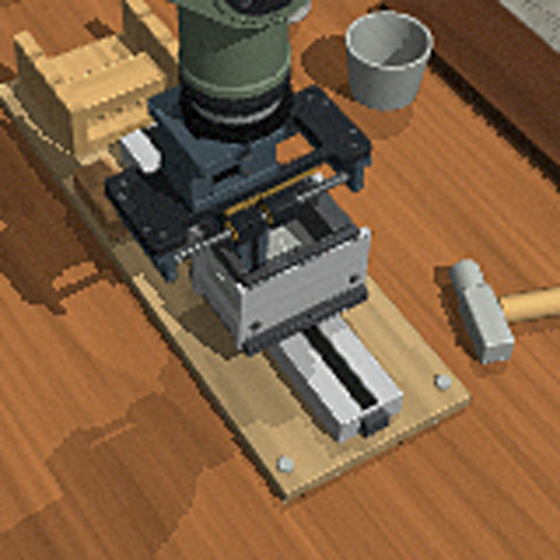

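View pics/c4.png

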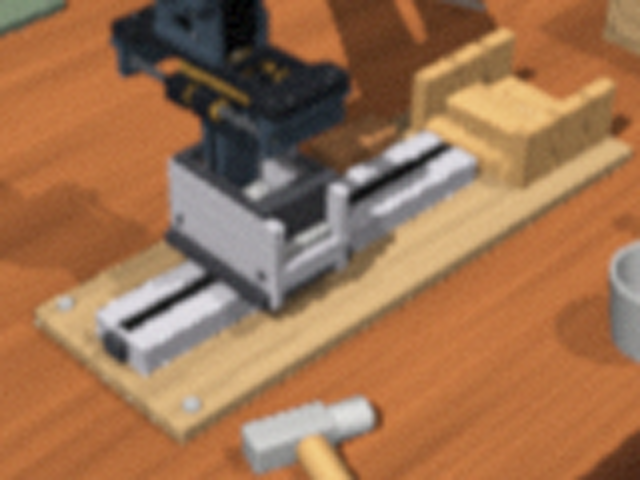

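>>> move_arm(
  motion=[
    [[0,0.1,-1],[0.45,-1.2,-0.1],0],
    [[0,0.1,-1],[0.45,-1.4,-0.1],0],
    [[0,0.1,-1],[0.45,-1.6,-0.1],0],
    [[0,0.1,-1],[0.45,-1.8,-0.1],0],
    [[0,0.1,-1],[0.45,-1.8,-0.1],0],
  ],
)

```text
time: 12.15
position: [0.5176, -0.06, 0.0808]
tcp_rot: [0.511, 0.521, 0.476, -0.49]
force: [26.0, 0.3, 2.3]
gripper_width: 0.0006
```

```bash
python3 -c "
from h import *
go(-.032,-.068,.08)"
```

```text
t 12.15 turn [-0.0847  0.2242 -3.7677] shift cm [ 0.0792  0.0346 -0.2834] local -0.03240170533624415 -0.0708308731966158 0.08077814184079578 F [25.9677  0.3484  2.325 ] q [-0.14    0.3315  1.9269  0.0052  0.8174 -0.1202] w 0.0005607456296147828
```

>>> move_arm(
  motion=[
    [[0,0,-2],[-0.1,0.3,0],0],
    [[0,0,-3.5],[-0.3,0.6,0],0],
    [[0,0,-3.7],[-1.0,0.8,0],0],
    [[0,0,-3.7],[-3,0.8,0],0],
    [[0,0,-3.7],[-6,0.8,0],0],
  ],
)

```text
time: 12.78
position: [0.521, -0.0599, 0.1409]
tcp_rot: [-0.495, -0.505, -0.493, 0.507]
force: [1.1, -0.2, -0.5]
gripper_width: 0.0004
```

>>> move_arm(
  motion=[
    [[0,0,0],[-5,0,0],0],
    [[0,0,0],[-10,0,0],0],
    [[0,0,0],[-10,0,4],0],
    [[0,0,0],[-10,0,4],0],
    [[0,0,0],[-10,0,4],0],
  ],
)

```text
time: 13.4
position: [0.5197, -0.0992, 0.2405]
tcp_rot: [-0.494, -0.505, -0.494, 0.507]
force: [0.4, -0.0, 0.7]
gripper_width: 0.0005
```

```bash
python3 - <<'E'
from h import *
go(0,-.13,.25)
s,R,p0=pose()
p,d=cams.capture('wrist');cv2.imwrite('pics/w5.png',cv2.resize(p,(768,576))[:,:,::-1])
W,ok=cloud('wrist',d,R,p0)
L=W-o;L=np.stack([L@bx,L@by,L[:,2]],-1)[ok]
L=L[(abs(L[:,0])<.12)&(L[:,1]<.0)&(L[:,1]>-.3)]
def rng(k,lab): print(lab,k.sum(),np.percentile(L[k],[2,50,98],axis=0).tolist())
rng((L[:,2]>.117)&(L[:,2]<.123),'keeper top')
rng((L[:,2]>.109)&(L[:,2]<.115),'cheek')
k=(abs(L[:,1]+.078)<.016)&(abs(L[:,0]+.01)<.03);rng(k,'window')
p,d=cams.capture('scene')
c=p[160:280,190:350];cv2.imwrite('pics/c5.png',cv2.resize(c,None,fx=4.5,fy=4.5,interpolation=2)[:,:,::-1])
E
```

```text
t 13.4 turn [-0.1308  0.1678  0.0907] shift cm [-0.9441  2.9454  1.9987] local -0.029422902063888732 -0.10997357854999303 0.240547150429699 F [ 0.3906 -0.0412  0.6533] q [-0.2084  0.2315  1.6209 -0.0033  1.2902 -0.1834] w 0.00046855822314691424
keeper top 2949 [[-0.05304509034536957, -0.11008146318973423, 0.1174224387924154], [0.01106498686968238, -0.0714238527856965, 0.11903573824163573], [0.04468547465587189, -0.03904178521623075, 0.1205534896352499]]
cheek 376 [[-0.057341331720816804, -0.10989986235395975, 0.10928585925730122], [0.028004702291509774, -0.10248219836485946, 0.11162847252843844], [0.057051487287337, -0.03917338706701935, 0.1145353507600584]]
window 33334 [[-0.039040724870943164, -0.09252518749810301, 0.08412220199959435], [-0.015632230020569203, -0.08385433925799114, 0.35285561098440155], [0.01826678548916275, -0.07119229571571871, 0.369121085041351]]
```

View pics/w5.png

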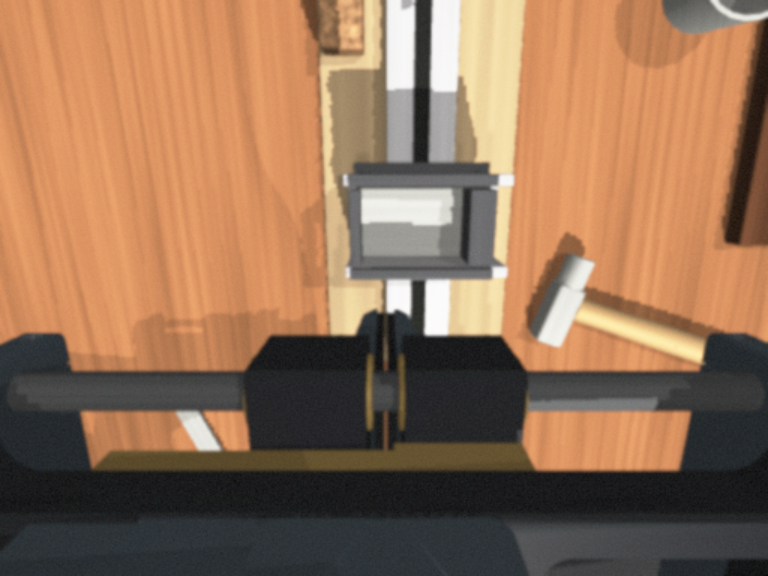

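View pics/c5.png

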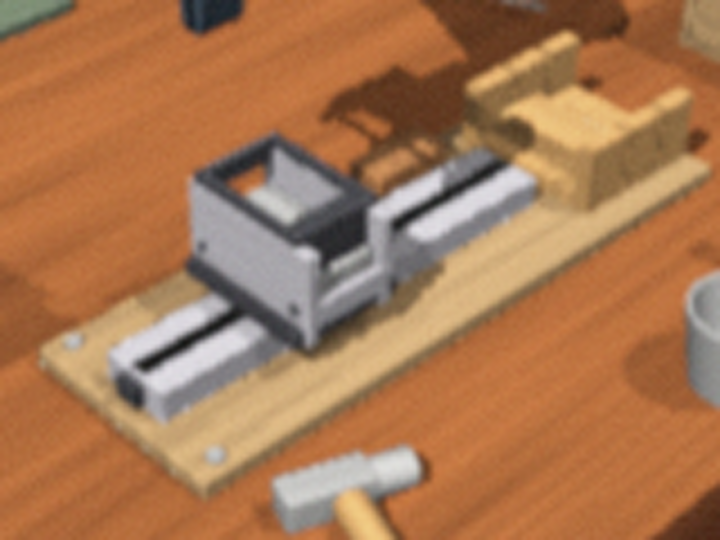

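```bash
python3 - <<'E'
from h import *
def ext(L,nm):
    for lo,hi,lab in((.1165,.122,'keeper'),(.109,.1145,'cheek')):
        k=L[(L[:,2]>lo)&(L[:,2]<hi)]
        ys=np.round(k[:,1]*1000).astype(int);mn=[];mx=[]
        for y in np.unique(ys):
            q=k[ys==y,0]
            if len(q)>8: mn.append(q.min());mx.append(q.max())
        print(nm,lab,len(mn),np.median(mn),np.median(mx),np.round(np.sort(mn)[[0,-1]],4),np.round(np.sort(mx)[[0,-1]],4))
f=np.load('pics/w1.npz');
def loc(W,ok):
    L=W-o;L=np.stack([L@bx,L@by,L[:,2]],-1)[ok];return L[(abs(L[:,0])<.1)&(L[:,1]<0)&(L[:,1]>-.3)]
ext(loc(f['W'],f['ok']),'before')
s,R,p0=pose();p,d=cams.capture('wrist');W,ok=cloud('wrist',d,R,p0)
ext(loc(W,ok),'after'); cv2.imwrite('pics/w6.png',cv2.resize(p[100:190,210:360],None,fx=5,fy=5,interpolation=2)[:,:,::-1])
L=loc(W,ok);k=L[(abs(L[:,1]+.074)<.018)&(L[:,0]>-.04)&(L[:,0]<.02)&(L[:,2]<.105)];print(np.median(k,0))
E
```

```text
before keeper 70 -0.03006622804533817 0.06828302153632226 [-0.0309 -0.0257] [0.0629 0.0692]
before cheek 18 -0.057426801298109946 -0.03183868235528162 [-0.0578 -0.03  ] [-0.0348  0.0675]
after keeper 67 -0.05345202530196177 0.04508564823723745 [-0.0541 -0.0522] [0.0434 0.0461]
after cheek 15 -0.05704621949196292 0.05714752107035628 [-0.0577 -0.0565] [0.0565 0.0578]
[-0.0103 -0.0729  0.0842]
```

View pics/w6.png

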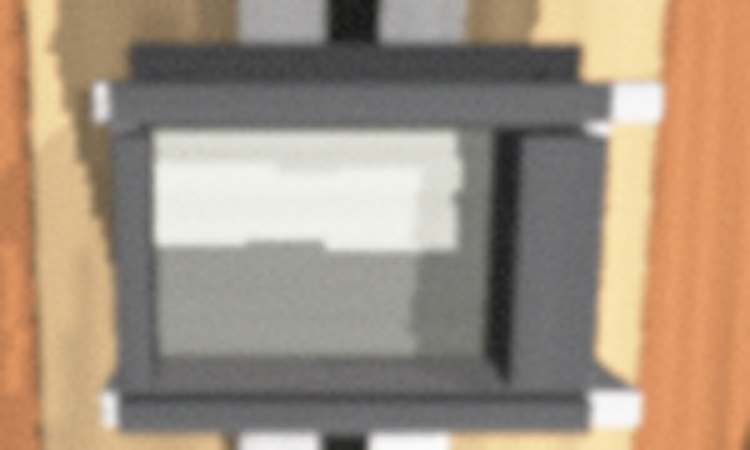

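```bash
python3 -c "
from station import order
print(order.job_done())"
```

```text
the job is handed in; nothing more can be done
None
```

The cutting-length stop is set and handed in at about 13.5 s of the 61 s allowed; hand-in gave no verdict.

**What I did:** I pressed the plunger to the bar and pushed the carriage about 55 mm towards the mitre box. The plunger then dropped into the notch: the tool went lower and the pressing force halved. I pressed it to its bottom stop, with the tool tip at 80 mm, and dragged the fingers towards -x until the keeper hit its end stop. Then I backed off and lifted clear.

**Last checks:**
- **Keeper:** its frame measured -53.5 to +45.1 mm in x about the carriage middle, against the -54 to +46 mm expected when fully closed. Its measured travel was 23.3 mm against 24 mm. The difference is within camera accuracy, and the last push met a hard stop at 26 N.
- **Plunger:** its top read 84 mm with the fingers away, against the 85 mm expected when trapped. The same camera reads other tops about 1 mm low too.
- **Forces:** the largest upward force I read was about 37 N, when the fingers first met the bar. That was finger contact and well under the 120 N wrist limit.
- **Bench:** none of the other things I could see in the final pictures had moved. The tool showed no contact force after it lifted clear.

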